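Reset the slice thickness of the specimen slicer

TASK

Reset the slice thickness on the specimen slicer: first loosen the lock ring by swinging its orange lever post well round anticlockwise, then turn the blue winged adjuster anticlockwise until its pointer stands at the red marker on the scale, and then swing the lock ring back clockwise fully tight, with the pointer still at the marker. Let go at the end, and leave the jar, the cup and the pen where they are.

Things in the scene. Friction and masses are not known exactly. Their poses are not given: they have to be found in the camera images.
- slicer: Fixed bench slicer: white sloping front panel 240 mm wide, 200 mm long, 58 mm high at the front edge and 142 mm at the back; behind it a low slicing bed 160 mm long with a blade guard 130 mm high. Origin on the table 100 mm straight below point control_axis. Its +x leads from the panel's low edge to the high one, +y to the left seen from the front. Yaw within 0.4 rad of 0.
- control_axis (a point): Where the axis of lock ring and adjuster leaves the panel. The axis is square to the panel: slicer direction (-0.423, 0, 0.906), 25 degrees from vertical; lean the tool with it. Below, 'height' is along it above the panel; 'angle' is about it, anticlockwise seen from outside, 0 = straight up the slope, -90 degrees = slicer -y. Lock ring: radius 45 mm, heights 3 to 14 mm.
- panel_top (a point): Middle of the sloping panel's upper edge, 100 mm up the slope from control_axis.
- lock_ring (a joint): Lock ring turn, rad: 0 = fully tight (stop), grows anticlockwise to 1.25 (stop). Starts tight. Below about 0.35 it clamps the adjuster, then several times stiffer: do not force it; properly loose is past 0.6. Tight again is below 0.12. Stays where left; takes 3 to 5 N at the post.
- lock_post (a point): Point to grip, at height 45 mm on the centre line of the lock ring's upright orange post: round, 18 mm across, parallel to the axis and 88 mm from it, top at height 64 mm, on a steel arm 18 mm wide with its top at height 14 mm. The post stands at angle -125 degrees + lock_ring: lower right when tight, upper right when loose.
- adjuster (a joint): Adjuster turn, rad: range 0 to 1.7, grows anticlockwise; it starts low and has to grow by 0.4 to 1.3. With the ring loose it takes about 0.15 N m and stays where left.
- adjuster_grip (a point): Point on the axis at height 45 mm, inside the adjuster's blue grip bar: 62 mm long, 16 mm thick, heights 22 to 56 mm, on a black disc of 34 mm radius. The bar lies along the pointer (angle -20 degrees + adjuster); pinch it across its 16 mm. A white line on its top runs from the axis towards the pointer.
- pointer_tip (a point): Tip of the adjuster's blue pointer (6 mm wide), 60 mm from the axis, height 18 mm, at angle -20 degrees + adjuster.
- marker (a joint): Where the red marker stands, rad, on the adjuster's count: the pointer is at the marker when both joints are equal. It is flat on the scale and cannot be moved by touch.
- mark (a point): Where the pointer's tip must stand: over the inner end of the red marker (15 mm wide, 20 mm long radially), 60 mm from the axis, height 18 mm, at angle -20 degrees + marker. The tip must be within the marker's width: 7.5 mm either side of this point.
- jar: Glass jar with green cap, 72 mm across, 85 mm tall, loose bystander beside the slicer; origin under its centre.
- cup: White plastic sample cup, 72 mm across, 90 mm tall, loose bystander beside the slicer; origin under its centre.
- pen: Grey felt pen with black cap, 135 mm long, lying beside the slicer; origin under its middle.

How it is judged:
On the way, in this order (a step that is already met when the one before it is completed fails the run):
1. the lock ring is loosened (past 0.5 rad) before the adjuster has been turned (value of joint lock_ring above 0.5 rad and value of joint adjuster below 0.5 rad), for 0.1 s.
2. with the ring still loose, the pointer stands at the red marker (within 7.5 mm) (value of joint lock_ring above 0.4 rad and distance between pointer_tip and mark below 0.0075 m), for 0.2 s.
3. the lock ring is tight again (below 0.12 rad) (value of joint lock_ring below 0.12 rad), for 0.1 s.
At the end, for the whole second after the job is handed in: The lock ring is tight (below 0.12 rad from its stop), the pointer's tip is within 7.5 mm of the mark point (on the red marker's width), and both are at rest (value of joint lock_ring below 0.12 rad and distance between pointer_tip and mark below 0.0075 m and velocity of joint lock_ring between -0.05 and 0.05 rad/s and velocity of joint adjuster between -0.05 and 0.05 rad/s); the robot touches nothing.
It fails at once if the jar is shifted more than 20 mm or knocked over (distance of jar from where it was at the start of the episode above 0.02 m or angle between jar's own z axis and vertical above 0.5 rad).
It fails at once if the cup is shifted more than 20 mm or knocked over (distance of cup from where it was at the start of the episode above 0.02 m or angle between cup's own z axis and vertical above 0.5 rad).
It fails at once if the pen is shifted more than 20 mm or knocked over (distance of pen from where it was at the start of the episode above 0.02 m).
It also fails if it takes over 61 s, if anything falls off the work surface, if the arm or the gripper's body presses on something with over 40 N, if the wrist force passes 120 N, or if a joint passes its speed limit or range.

ROBOT

A 6-joint arm with a two-finger parallel gripper is mounted at the origin on the work surface. World frame = base frame: x ahead of the robot, y to its left, z up, the work surface at z = 0. Lengths are in m, angles in rad, forces in N, time in s.
With the tool pointing down it reaches from about 0.325 to 0.875 m from the base axis. Payload 4.4 kg.
Tool frame: the origin (TCP) lies between the finger pads; the fingertips stand 14 mm ahead of it and the grasp point (between the pads) lies 5 mm behind it; z points along the fingers, y is the line along which they close (so a half turn about z gives the same grasp; the last joint's range is limited). The gripper opens to 85 mm and grips with 20 to 120 N. Pads are 22 mm wide; open, the fingers measure 114 mm over their backs; the gripper's body (76 mm by 85 mm) begins 54 mm behind the grasp point. The pads swing forward as they close: fully open they stand 13 mm farther back than shut.
Start: joints at [-1.494, 0.207, 1.542, -0, 1.393, -0.15], TCP at [0.13, -0.56, 0.245] pointing down, gripper open.
Joint ranges: [-2.73, 2.73], [-0.86, 2.22], [0.23, 2.46], [-1.11, 4.25], [0.08, 2.63], [-2.82, 2.82]. Speed limits (rad/s): [2.79, 2.79, 3.14, 3.14, 3.14, 3.14].

INTERFACE

Orientations are given as a unit quaternion [w, x, y, z].
In Python, from bench import r gives the robot as it stands. Calls block until the motion is done:
- r.movep(position, orientation): joint-space move of the TCP to a pose.
- r.move_straight(position, attitude=None, feed=0.15, force_limit=None): straight line of the TCP; attitude=None keeps the orientation; feed is the mean speed in m/s. With force_limit (N) it stops when the force on the tool has changed by that much, and returns True; else False.
- r.movej(angles): joint-space move.
- r.command_gripper(opening, squeeze=None): opening from 0.0 (shut) to 1.0 (fully open); squeeze is the grip in N (None keeps the last); returns when the fingers have stopped.
- r.wait(seconds).
- r.ik(position, orientation): joint angles nearest the present ones, or None.
- r.sense(): the state.
- r.get_image(name): name is "scene" or "top" or "wrist"; returns a dict with "image" (480x640x3 uint8, red, green, blue), "depth" (480x640 float32, m along the optical axis (not along the pixel's ray), 0 where there is no reading), "fovy" (degrees; the focal length in pixels is half the picture's height over the tangent of half this angle, whatever the lens; pixels are square), "cx", "cy" (the principal point, pixels), "view" (4x4, takes a point from world to camera coordinates). Camera axes: x right, y down, z forward; pixel columns grow to the right and rows downward; lengths in m; the calibration is good to about 2 mm. The wrist camera is an equidistant fisheye: a pixel r from the principal point sees the ray r / f radians off the axis. A picture is of the moment at which its call begins.
A pose or a line that the arm cannot do raises r.MotionError and nothing moves.
- r.sign_off(): hands the job in; it is judged then, once.
The state is a dict: "clock": time; "qpos": joint angles; "qvel": joint speeds; "effort": joint torques, N m; "ee_pos": TCP position; "orientation": TCP orientation; "contact_force": force on the tool from outside, world axes, zero at the start; "ft_torque": the same for the moment, N m; "grip_width": opening from 0.0 (shut) to 1.0 (fully open); "gripper_force": force on a finger pad.
Only numpy, scipy, OpenCV 4.12 (cv2) and the standard library are available. Lean on these libraries where they do the work, as an engineer would, in place of code of your own. Each camera call takes 0.05 s, during which the arm holds its last target. There are 200 camera calls.

## Working session

There is one attempt and no reset: what is moved stays moved. The work goes in short steps, each a Python script; the robot and the scene stay as the last script left them, time stands still between calls to the robot, and variables do not carry over. Pictures are saved under pics/ and viewed, at most 10 in all, crops included, and the job is handed in when it is done.

```bash
mkdir -p pics; ls
python3 - <<'E'
from bench import r
import cv2,numpy as np
for n in ("scene","top"):
    d=r.get_image(n); cv2.imwrite(f"pics/{n}0.png",d["image"][:,:,::-1]); np.savez(f"{n}0.npz",**d)
    print(n,d["fovy"],d["cx"],d["cy"],d["view"].round(3).tolist())
E
```

```text
bench.py
pics
scene 46.145787534844885 315.2027517987046 245.0985234095147 [[0.777, 0.629, -0.006, -0.521], [0.532, -0.662, -0.528, -0.27], [-0.336, 0.407, -0.849, 1.284], [0.0, 0.0, 0.0, 1.0]]
top 50.365859816488786 320.1792888774929 239.816240480173 [[0.003, -1.0, -0.017, 0.051], [-0.984, 0.0, -0.18, 0.65], [0.18, 0.017, -0.984, 1.148], [0.0, 0.0, 0.0, 1.0]]
```

View pics/scene0.png

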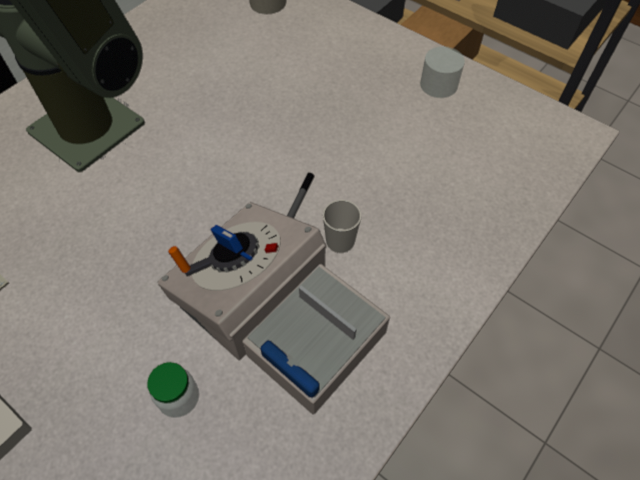

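View pics/top0.png

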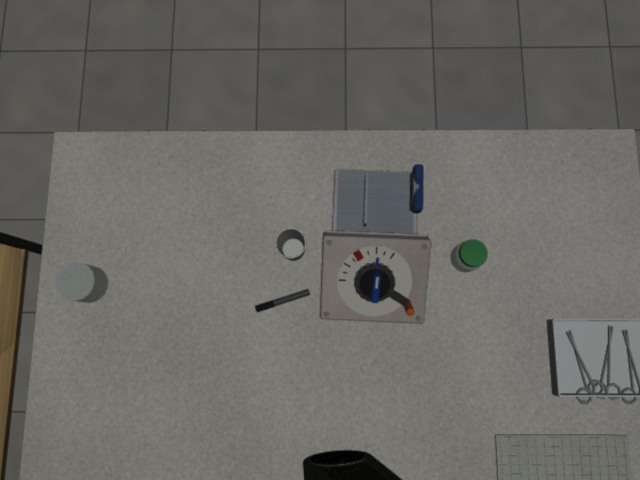

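The scene view shows the slicer with the orange post at (179,260), the bar at (228,240) and the red marker at (271,247). In the top view the panel spans (322–430, 233–322), the post is at (409,310), the bar at (377,285), the marker at (358,256), the jar at (473,254), the cup at (291,245) and the pen at (282,300). Next I measure them.

```bash
cat > h.py <<'E'
import numpy as np,cv2
def foc(d): return 240/np.tan(np.radians(float(d["fovy"]))/2)
def rays(d,uv):
    """unit-free camera rays -> (origin, world dirs)"""
    uv=np.atleast_2d(uv).astype(float); f=foc(d); V=d["view"]
    p=(uv-[float(d["cx"]),float(d["cy"])])/f
    if bool(d.get("fish",False)):
        th=np.linalg.norm(p,axis=1,keepdims=True); c=np.hstack([p/np.maximum(th,1e-9)*np.sin(th),np.cos(th)])
    else: c=np.hstack([p,np.ones((len(p),1))])
    return -V[:3,:3].T@V[:3,3], c@V[:3,:3]
def onplane(d,uv,p0,n):
    o,w=rays(d,uv); return o+w*(((p0-o)@n)/(w@n))[:,None]
def cloud(d):
    v,u=np.mgrid[:480,:640]; uv=np.c_[u.ravel(),v.ravel()]
    o,w=rays(d,uv); zc=w@d["view"][2,:3]
    return (o+w*(d["depth"].ravel()/zc)[:,None]).reshape(480,640,3)
def mask(im,c):
    h=cv2.cvtColor(np.ascontiguousarray(im),cv2.COLOR_RGB2HSV); H,S,V=cv2.split(h)
    return {"red":((H<4)|(H>174))&(S>170)&(V>60),"orange":(H>=5)&(H<20)&(S>150)&(V>80),"blue":(H>100)&(H<125)&(S>150)}[c]
def tri(d1,uv1,d2,uv2):
    o1,w1=rays(d1,uv1);o2,w2=rays(d2,uv2);w1,w2=w1[0]/np.linalg.norm(w1),w2[0]/np.linalg.norm(w2)
    t=np.linalg.lstsq(np.c_[w1,-w2],o2-o1,rcond=None)[0]
    a,b=o1+t[0]*w1,o2+t[1]*w2; return (a+b)/2,np.linalg.norm(a-b)
E
python3 - <<'E'
from h import *
for n,c0 in (("top",(340,300)),("scene",(190,283))):
    d=dict(np.load(n+"0.npz")); P=cloud(d); 
    roi=np.zeros((480,640),bool)
    if n=="top": roi[225:330,315:440]=1
    else: roi[195:360,150:335]=1
    ok=roi&(d["depth"]>0)&(P[...,2]>.05)&(P[...,2]<.15)
    Q=P[ok]
    n0=np.array([-.423,0,.906]); 
    # robust plane: start with median offset, then refit
    s=Q@n0; h,e=np.histogram(s,60); s0=e[h.argmax()]; I=abs(s-s0)<.015
    for k in range(8):
        c=Q[I].mean(0); N=np.linalg.svd(Q[I]-c,full_matrices=False)[2][2]; N*=np.sign(N[2]); I=abs((Q-c)@N)<max(.004,.012-.002*k)
    yaw=np.arctan2(-N[1],-N[0]); tilt=np.degrees(np.arccos(N[2]))
    R=Q[I]; ey=np.array([-np.sin(yaw),np.cos(yaw),0]); ex=np.cross(ey,N)
    ab=np.c_[R@ex,R@ey].astype(np.float32); rc=cv2.minAreaRect(ab)
    # rect by percentile edges in frame
    print(n,"yaw",yaw,"tilt",tilt,"resid",((R-c)@N).std(),I.sum(),"rect",rc)
    C=ex*rc[0][0]+ey*rc[0][1]+N*(c@N); print("centre",C)
    for col in("red","orange","blue"):
        m=mask(d["image"],col)&roi; nn,lab,st,ce=cv2.connectedComponentsWithStats(m.astype(np.uint8))
        for i in range(1,nn):
            if st[i,4]>8: print(col,st[i],ce[i].round(1),np.median(P[lab==i],0).round(3))
    np.savez(n+"_fit.npz",C=C,N=N,yaw=yaw)
E
```

```text
top yaw -0.04332134209716633 tilt 24.960544119111702 resid 0.001924878833780547 6546 rect ((0.5447973608970642, -0.04628589749336243), (0.20013612508773804, 0.23872339725494385), 0.15754848718643188)
centre [ 0.55053781 -0.07019433  0.10282802]
red [354 251   8   9  38] [357.7 255.1] [ 0.602 -0.033  0.136]
orange [407 308   7   8  39] [409.8 311.6] [ 0.478 -0.142  0.141]
blue [376 259   2  11  19] [376.6 264.6] [ 0.579 -0.073  0.138]
blue [371 272  10  30 156] [375.5 288.9] [ 0.522 -0.068  0.151]
scene yaw -0.042519856254137955 tilt 24.86673804503043 resid 0.0015671667622075144 7096 rect ((0.543647050857544, -0.048604048788547516), (0.23954321444034576, 0.20220859348773956), 89.83311462402344)
centre [ 0.55053612 -0.07207085  0.09946048]
red [265 244  13   8  83] [270.8 247.5] [ 0.604 -0.036  0.133]
orange [169 246  21  27 251] [179.  259.2] [ 0.493 -0.146  0.122]
blue [211 226  41  34 464] [229.4 241.8] [ 0.551 -0.076  0.141]
blue [261 341  26  19 311] [272.1 351.8] [ 0.725 -0.172  0.127]
```

```bash
cat > geo.py <<'E'
from h import *
from scipy.spatial.transform import Rotation as Rn
C=np.array([.5505,-.0711,.101]); yaw=-.043; t=np.radians(25)
ey=np.array([-np.sin(yaw),np.cos(yaw),0]); N=np.array([-np.sin(t)*np.cos(yaw),-np.sin(t)*np.sin(yaw),np.cos(t)]); ex=np.cross(ey,N)
def pt(rad,ang,h): return C+rad*(np.cos(ang)*ex+np.sin(ang)*ey)+h*N
def ori(a):
    """tool z into panel, closing line y along panel angle a"""
    z=-N; y=np.cos(a)*ex+np.sin(a)*ey; q=Rn.from_matrix(np.c_[np.cross(y,z),y,z]).as_quat(); return np.r_[q[3],q[:3]]
def ang(p): v=p-C; return np.arctan2(v@ey,v@ex),np.hypot(v@ey,v@ex),v@N
E
python3 - <<'E'
from geo import *
from bench import r
for n in("top","scene"):
    d=dict(np.load(n+"0.npz")); m=mask(d["image"],"red"); m[:, :200]=0
    u=np.argwhere(m)[:,::-1].mean(0); a,rr,h=ang(onplane(d,u,C+.003*N,N)[0]); print(n,"marker joint",a+np.radians(20),rr)
for a in range(-180,181,30):
    A=np.radians(a); q=r.ik(pt(0,0,.22),ori(A)); q2=r.ik(pt(.088,np.radians(-125),.045),ori(A)); q3=r.ik(pt(.088,np.radians(-55),.045),ori(A))
    print(a,*[None if x is None else np.round(x,2).tolist() for x in (q,q2,q3)])
print(r.sense()["clock"])
E
```

```text
top marker joint 0.9627925278147555 0.07048061077701882
scene marker joint 0.9784901982149545 0.06832489236196686
-180 [-0.44, -0.37, 2.02, 0.19, 1.1, 2.69] [-0.59, -0.01, 2.14, 0.36, 0.67, 2.35] [-0.49, 0.11, 1.91, 0.27, 0.75, 2.54]
-150 [-0.44, -0.37, 2.02, 0.19, 1.1, 2.16] [-0.59, -0.01, 2.14, 0.36, 0.67, 1.82] [-0.49, 0.11, 1.91, 0.27, 0.75, 2.01]
-120 [-0.44, -0.37, 2.02, 0.19, 1.1, 1.64] [-0.59, -0.01, 2.14, 0.36, 0.67, 1.3] [-0.49, 0.11, 1.91, 0.27, 0.75, 1.49]
-90 [-0.44, -0.37, 2.02, 0.19, 1.1, 1.12] [-0.59, -0.01, 2.14, 0.36, 0.67, 0.77] [-0.49, 0.11, 1.91, 0.27, 0.75, 0.96]
-60 [-0.44, -0.37, 2.02, 0.19, 1.1, 0.59] [-0.59, -0.01, 2.14, 0.36, 0.67, 0.25] [-0.49, 0.11, 1.91, 0.27, 0.75, 0.44]
-30 [-0.44, -0.37, 2.02, 0.19, 1.1, 0.07] [-0.59, -0.01, 2.14, 0.36, 0.67, -0.27] [-0.49, 0.11, 1.91, 0.27, 0.75, -0.08]
0 [-0.44, -0.37, 2.02, 0.19, 1.1, -0.45] [-0.59, -0.01, 2.14, 0.36, 0.67, -0.8] [-0.49, 0.11, 1.91, 0.27, 0.75, -0.61]
30 [-0.44, -0.37, 2.02, 0.19, 1.1, -0.98] [-0.59, -0.01, 2.14, 0.36, 0.67, -1.32] [-0.49, 0.11, 1.91, 0.27, 0.75, -1.13]
60 [-0.44, -0.37, 2.02, 0.19, 1.1, -1.5] [-0.59, -0.01, 2.14, 0.36, 0.67, -1.84] [-0.49, 0.11, 1.91, 0.27, 0.75, -1.65]
90 [-0.44, -0.37, 2.02, 0.19, 1.1, -2.02] [-0.59, -0.01, 2.14, 0.36, 0.67, -2.37] [-0.49, 0.11, 1.91, 0.27, 0.75, -2.18]
120 [-0.44, -0.37, 2.02, 0.19, 1.1, -2.55] None [-0.49, 0.11, 1.91, 0.27, 0.75, -2.7]
150 None None None
180 [-0.44, -0.37, 2.02, 0.19, 1.1, 2.69] [-0.59, -0.01, 2.14, 0.36, 0.67, 2.35] [-0.49, 0.11, 1.91, 0.27, 0.75, 2.54]
0.1
```

Run:
```python
from geo import *
from bench import r
r.command_gripper(.5,40)
o=ori(np.radians(-35))
for k,p in enumerate([pt(.0,0,.20),pt(.06,np.radians(-125),.20)]):
    r.movep(p,o) if k==0 else r.move_straight(p,o)
    r.wait(.3); d=r.get_image("wrist"); d["fish"]=True; np.savez(f"w{k}.npz",**d); cv2.imwrite(f"pics/w{k}.png",d["image"][:,:,::-1])
    print(r.sense()["clock"],r.sense()["ee_pos"],d["fovy"],(np.linalg.inv(d["view"])).round(3).tolist())
```

```text
3.0833 [ 0.46608419 -0.06776081  0.28220329] 65.70646984690485 [[0.717, -0.65, 0.254, 0.45], [-0.606, -0.76, -0.236, -0.01], [0.346, 0.016, -0.938, 0.417], [0.0, 0.0, 0.0, 1.0]]
3.9833 [ 0.43308057 -0.11477334  0.26789363] 65.70646984690485 [[0.718, -0.648, 0.255, 0.417], [-0.604, -0.761, -0.236, -0.057], [0.347, 0.015, -0.938, 0.402], [0.0, 0.0, 0.0, 1.0]]
```

View pics/w0.png

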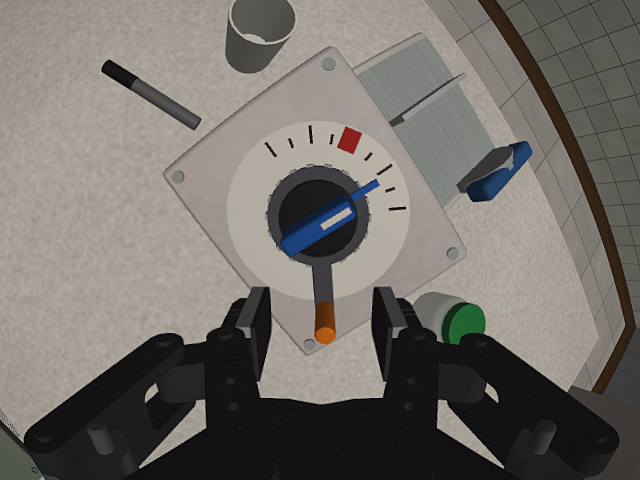

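View pics/w1.png

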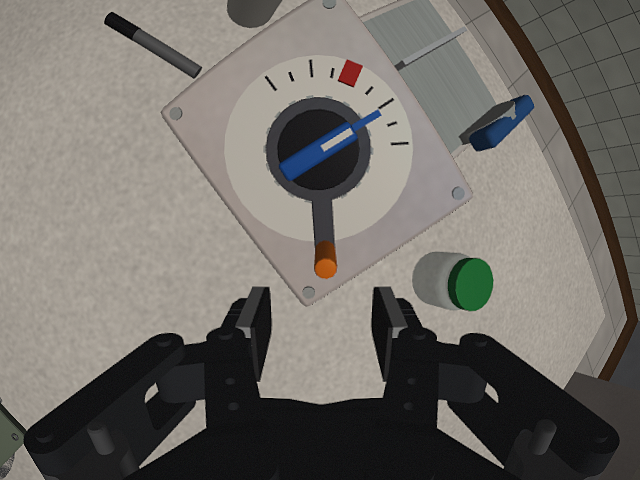

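Both wrist views show the post top at w0 (325,335) and w1 (325,268), and the pointer tip at (377,183) and (379,113). The marker is at (349,139) and (350,73), and the screws are at the panel corners. Next I triangulate.

Run:
```python
from geo import *
w=[dict(np.load(f"w{k}.npz")) for k in (0,1)]
red=[np.argwhere(mask(d["image"],"red")[:250])[:,::-1].mean(0) for d in w]
pairs={"posttop":((325,335),(325,268)),"ptr":((377,183),(379,113)),"red":red,
"s1":((328,64),(329,3)),"s2":((178,177),(176,114)),"s3":((453,253),(458,193)),"s4":((309,344),(308,292))}
for k,(a,b) in pairs.items():
    p,g=tri(w[0],a,w[1],b); A=ang(p); print(k,p.round(4),"gap",round(g,4),"ang",round(np.degrees(A[0]),1),"r,h",np.round(A[1:],4))
def sc(d,i): return onplane(d,np.array([pairs[f"s{j}"][i] for j in(1,2,3,4)]),C+.001*N,N)
for i in(0,1):
    s=sc(w[i],i); c=s.mean(0); print("centre by screws",c.round(4),"size",np.linalg.norm(s[0]-s[1]),np.linalg.norm(s[1]-s[3]),"offs ex,ey",(c-C)@ex,(c-C)@ey, "yaw dir",[np.degrees(ang(C+x)[0]) for x in(s[0]-s[1],s[2]-s[3],s[0]-s[2])])
    for n,h in(("posttop",.064),("ptr",.018),("red",.002)):
        p=onplane(w[i],pairs[n][i],c+h*N,N)[0]; v=p-c; a=np.degrees(np.arctan2(v@ey,v@ex)); print(n,round(a,1),np.hypot(v@ey,v@ex).round(4),"joint",np.radians(a+20).round(3))
```

```text
posttop [ 0.477  -0.1414  0.1392] gap 0.0004 ang -123.0 r,h [0.0875 0.0644]
ptr [ 0.5925 -0.0746  0.1443] gap 0.0004 ang -1.7 r,h [0.0565 0.0215]
red [ 0.6011 -0.0326  0.1332] gap 0.0001 ang 35.1 r,h [0.0707 0.0086]
s1 [0.63   0.0321 0.1355] gap 0.0004 ang 52.2 r,h [ 0.1347 -0.0004]
s2 [0.4751 0.0385 0.0633] gap 0.0 ang 129.8 r,h [ 0.1383 -0.0003]
s3 [ 0.6205 -0.1782  0.1377] gap 0.0004 ang -51.4 r,h [0.1331 0.0017]
s4 [ 0.4656 -0.1709  0.0664] gap 0.0002 ang -130.3 r,h [0.1355 0.0027]
centre by screws [ 0.5477 -0.07    0.1008] size 0.17009391278052252 0.21033582895554376 offs ex,ey -0.0026444740787140196 0.0009386908771664587 yaw dir [np.float64(0.11492332162508234), np.float64(-0.08551432818442348), np.float64(90.31666482267892)]
posttop -121.0 0.0866 joint -1.763
ptr -2.9 0.0592 joint 0.298
red 33.0 0.0725 joint 0.925
centre by screws [ 0.5477 -0.07    0.1008] size 0.1704240918026354 0.20974674033881333 offs ex,ey -0.002679199286482773 0.0009532521055931211 yaw dir [np.float64(0.03379784407949227), np.float64(-0.08706983304030691), np.float64(90.19124274567287)]
posttop -121.3 0.0867 joint -1.767
ptr -2.7 0.0598 joint 0.301
red 33.2 0.0735 joint 0.928
```

```bash
sed -i 's/^C=.*yaw=/C=np.array([.549,-.0705,.101]); yaw=/' geo.py
cat >> geo.py <<'E'
def swing(r,a0,a1,rad,h,off,flim,step=.12,feed=.06):
    """carry the gripped post round the axis from angle a0 to a1"""
    f0=np.array(r.sense()["contact_force"])
    n=int(np.ceil(abs(a1-a0)/step))
    for a in np.linspace(a0,a1,n+1)[1:]:
        hit=r.move_straight(pt(rad,a,h),ori(a+off),feed=feed,force_limit=flim)
        s=r.sense(); f=np.array(s["contact_force"])-f0
        tg=-np.sin(a)*ex+np.cos(a)*ey; rd=np.cos(a)*ex+np.sin(a)*ey
        print(round(np.degrees(a),1),"tan",round(f@tg,1),"rad",round(f@rd,1),"ax",round(f@N,1),hit)
        if hit: break
    return a
E
python3 - <<'E'
from geo import *
from bench import r
a,rr,h=ang(np.array([.477,-.1414,.1392])); print(np.degrees(a),rr,h)
o=ori(a+np.pi/2); r.movep(pt(.088,a,.12),o)
print(r.move_straight(pt(.088,a,.040),o,feed=.08,force_limit=15))
r.command_gripper(0,25); s=r.sense(); print(s["grip_width"],s["gripper_force"],s["contact_force"],s["clock"])
e=swing(r,a,a+1.05,.088,.040,np.pi/2,25); s=r.sense(); print(s["clock"],s["grip_width"],ang(np.array(s["ee_pos"])))
d=r.get_image("top");cv2.imwrite("pics/t1.png",cv2.resize(d["image"][200:350,270:470,::-1],None,fx=4,fy=4))
E
```

```text
-122.05087734410743 0.08722451306984808 0.06373330620427525
False
0.20103439327131625 25.050536692142487 [-2.55765655  0.1034657   3.94662588] 5.9
-115.4 tan 2.6 rad -1.8 ax -1.4 False
-108.7 tan 1.7 rad -2.5 ax 1.0 False
-102.0 tan 2.6 rad -3.1 ax 0.7 False
-95.3 tan 2.1 rad -4.7 ax 2.9 False
-88.6 tan 2.3 rad -4.1 ax 3.4 False
-81.9 tan 3.0 rad -4.0 ax 3.3 False
-75.3 tan 3.1 rad -4.0 ax 2.6 False
-68.6 tan 2.5 rad -4.3 ax 2.8 False
-61.9 tan 2.9 rad -3.7 ax 3.9 False
8.825 0.2032169285447718 (np.float64(-1.0751246847116416), np.float64(0.08688163140590857), np.float64(0.04037777158699835))
```

Run:
```python
from geo import *
from bench import r
a=np.radians(-61.9)
r.command_gripper(.5,25)
r.move_straight(pt(.088,a,.13),feed=.12)
r.movep(pt(0.0,0,.20),ori(np.radians(-2.5-90))); r.wait(.3)
d=r.get_image("wrist"); d["fish"]=True; np.savez("w2.npz",**d); cv2.imwrite("pics/w2.png",d["image"][:,:,::-1]); print(r.sense()["clock"],r.sense()["qpos"])
```

```text
12.45 [-0.43454578 -0.34164463  2.03702561  0.18734915  1.0469689   1.16184542]
```

View pics/w2.png

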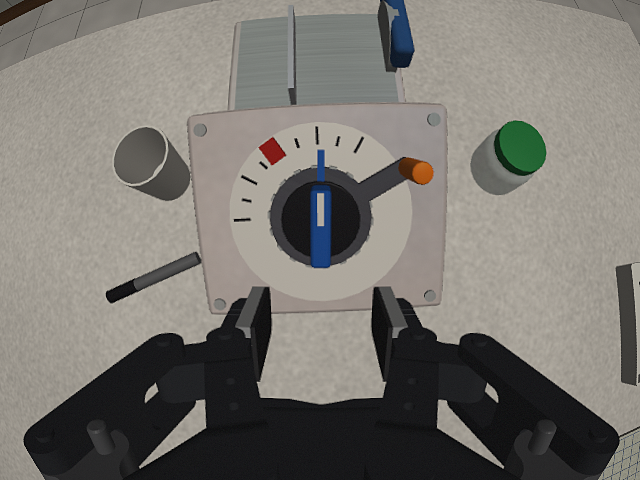

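The wrist view shows the post loose at (418,171), the bar vertical at u=320 and in line with the gripper, the pointer at (321,152) and the marker at (272,151). Next I grip the bar and turn it.

Run:
```python
from geo import *
from bench import r
a0=np.radians(-2.5-90)
print(r.move_straight(pt(0,0,.040),ori(a0),feed=.1,force_limit=15))
f0=np.array(r.sense()["contact_force"])
r.command_gripper(0,30); s=r.sense(); print(s["grip_width"],s["gripper_force"],np.array(s["contact_force"])-f0)
for k in range(1,5):
    r.movep(pt(0,0,.040),ori(a0+.635*k/4)); s=r.sense(); print((np.array(s["contact_force"])-f0).round(1),np.array(s["ft_torque"]).round(2))
r.wait(.3); print(s["clock"])
r.command_gripper(.5,25)
r.move_straight(pt(0,0,.20),feed=.12); r.wait(.3)
d=r.get_image("wrist"); d["fish"]=True; np.savez("w3.npz",**d); cv2.imwrite("pics/w3.png",d["image"][:,:,::-1]); print(r.sense()["clock"])
```

```text
False
0.1808075243869728 33.23364794254303 [-4.06651942  2.91685824  5.78887801]
[-3.5  4.5  5.4] [0.58 0.19 0.37]
[-3.   4.3  5.7] [0.67 0.11 0.44]
[-3.5  6.3  6.3] [0.77 0.17 0.43]
[-2.9  5.6  6.5] [0.94 0.13 0.46]
15.65
18.1583
```

View pics/w3.png

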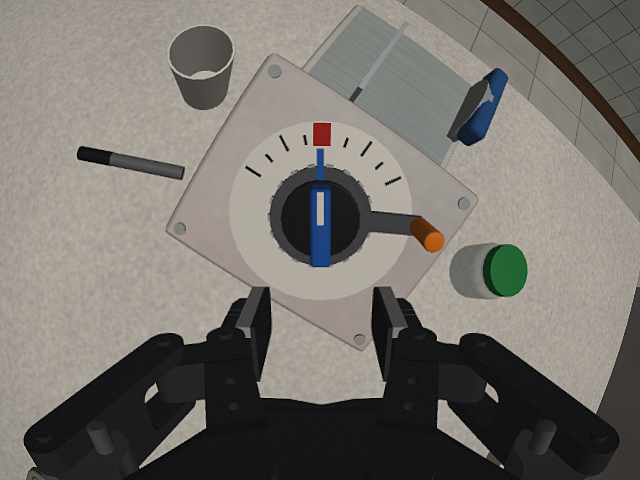

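The pointer tip (320,152) stands in line with the marker (322,134), and the post top is at (432,242). Next I swing the ring back tight.

Run:
```python
from geo import *
from bench import r
d=dict(np.load("w3.npz")); a,rr,h=ang(onplane(d,(432,242),C+.064*N,N)[0]); print(np.degrees(a),rr)
a=np.radians(-61.9) if abs(np.degrees(a)+61.9)<4 else a
o=ori(a+np.pi/2); r.movep(pt(.088,a,.13),o)
print(r.move_straight(pt(.088,a,.040),o,feed=.08,force_limit=15))
r.command_gripper(0,25); s=r.sense(); print(s["grip_width"],s["gripper_force"])
e=swing(r,a,np.radians(-122),.088,.040,np.pi/2,25)
e=swing(r,e,np.radians(-123.5),.088,.040,np.pi/2,20,step=.015,feed=.02)
r.command_gripper(.5,25); r.move_straight(pt(.088,e,.13),feed=.12)
r.movep(pt(0,0,.20),ori(np.radians(-35))); r.wait(.3)
d=r.get_image("wrist"); d["fish"]=True; np.savez("w4.npz",**d); cv2.imwrite("pics/w4.png",d["image"][:,:,::-1]); print(r.sense()["clock"])
```

```text
-61.49556837850366 0.08488959720624932
False
0.2056783261636632 24.95120018720627
-68.6 tan -1.1 rad 1.3 ax 3.1 False
-75.3 tan -2.6 rad 1.7 ax 2.7 False
-81.9 tan -1.7 rad 2.4 ax 3.2 False
-88.6 tan -2.7 rad 3.6 ax 3.7 False
-95.3 tan -2.3 rad 4.0 ax 3.5 False
-102.0 tan -1.6 rad 6.5 ax 3.3 False
-108.6 tan -1.3 rad 7.3 ax 4.5 False
-115.3 tan 1.5 rad 7.1 ax 3.4 False
-122.0 tan 1.7 rad 7.4 ax 2.7 False
-122.8 tan 2.3 rad -0.8 ax -3.5 False
-123.5 tan 2.5 rad 1.1 ax -4.5 False
26.7833
```

View pics/w4.png

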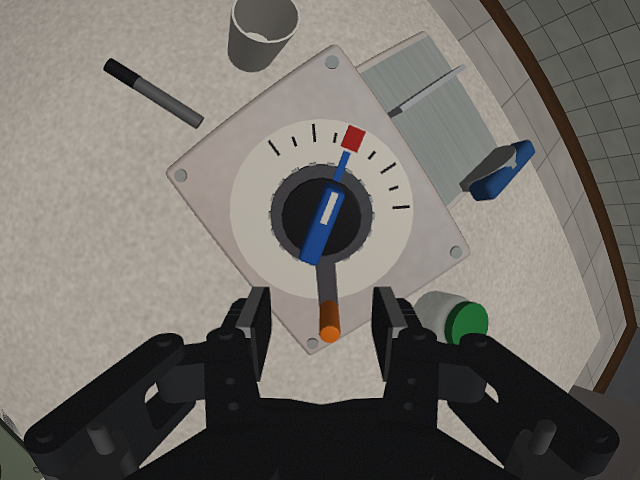

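The post is back beside the lower screw, as at the start, and the pointer (346,153) is still at the marker (353,139). One numeric check before handing in.

Run:
```python
from geo import *
for n,post,tip in(("w0",(325,335),(377,183)),("w4",(330,334),(346.5,153))):
    d=dict(np.load(n+".npz")); f=lambda uv,h: ang(onplane(d,uv,C+h*N,N)[0])
    m=mask(d["image"],"orange"); oc=np.argwhere(m)[:,::-1].mean(0); red=np.argwhere(mask(d["image"],"red")[:250])[:,::-1].mean(0)
    print(n,"post",f(post,.064)[:2],"centroid",f(oc,.05)[:2],"tip",f(tip,.018)[:2],"red",f(red,.001)[:2])
```

```text
w0 post (np.float64(-2.1273693718254245), np.float64(0.08708381232643915)) centroid (np.float64(-2.108772821445136), np.float64(0.08604655812532495)) tip (np.float64(-0.0464728345184116), np.float64(0.057902677103000094)) red (np.float64(0.5889223168820226), np.float64(0.07168397765114039))
w4 post (np.float64(-2.114571827216003), np.float64(0.08727358439868939)) centroid (np.float64(-2.099263981282281), np.float64(0.08619345876319738)) tip (np.float64(0.6126478335641925), np.float64(0.058141870581493234)) red (np.float64(0.5888075209571556), np.float64(0.07181471890522068))
```

```bash
python3 -c "
from bench import r
print(r.sign_off())"
```

```text
the job is handed in; nothing more can be done
None
```

The job is handed in: the lock ring is tight again (about 0.01 rad from where it started), the pointer is about 1.5 mm from the marker centre, the gripper is open and clear, and the jar, cup and pen were left alone; sign-off returned no verdict.

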